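Push the worn sleeve out of a turntable hub

ROBOT

A 7-joint arm with a two-finger parallel gripper is mounted at the origin on the work surface. World frame = base frame: x ahead of the robot, y to its left, z up, the work surface at z = 0. Lengths are in m, angles in rad, forces in N, time in s.
With the tool pointing down it reaches from about 0.35 to 0.9 m from the base axis. Payload 8.1 kg.
Tool frame: the origin (TCP) lies on the centre line of the jaws, within the pads' length; the fingertips stand arm.tips_ahead ahead of it and the grasp point (between the pads) lies 8 mm behind it (arm.tips_ahead is the distance from the TCP to the fingertips, in m); z points along the fingers, y is the direction in which the jaws open and shut (so a half turn about z gives the same grasp; the last joint's range is limited). The gripper opens to 92 mm and grips with 3 to 60 N. Pads are 19 mm wide; open, the fingers measure 130 mm over their backs; the gripper's body (75 mm by 190 mm) begins 47 mm behind the grasp point.
Start: joints at [-1.318, 0.434, 0.025, 1.573, -0.012, 1.134, -0.075], TCP at [0.218, 0.586, 0.238] pointing down, gripper open.
Joint ranges: [-2.62, 2.62], [-0.44, 2.09], [-1.27, 1.32], [0.08, 2.57], [-1.32, 4.46], [0.12, 2], [-2.74, 2.74]. Speed limits (rad/s): [2.22, 2.22, 3.01, 3.01, 3.14, 3.14, 3.14].

INTERFACE

Orientations are given as a rotation vector (axis times angle).
In Python, from cell import arm gives the robot as it stands. The module is installed in compiled form; this text tells all that it offers.
- The arm moves only by the tool jog_arm, never from a script. Its argument "moves" is a list of rows, each an object with "twist": the turn, a rotation vector about the tool's x, y, z in units of 10 degrees (1.0 is 10 degrees), a list of three; "xyz": the shift along the tool's x, y, z in units of 60 mm (1.0 is 60 mm), a list of three; "grip": the closure, from -1 (fully open) to 1 (shut). A call has 1 to 5 rows; each row is the pose to reach, as a shift and turn from the pose commanded when the call began, along the tool's axes at that moment; what a row does not reach only later rows make up. A row lasts 1/8 s, in which the tool goes at most 62.5 mm and 10.7 degrees, less where a joint would pass 70% of its speed; a pose out of reach is approached as far as the arm can. A call with a gripper value outside its range is refused whole. The fingers move at their own pace and stop on an object; "force" is the grip in N (left out, the last holds). Time passes only in rows, so rows that repeat a pose let the fingers close. It gives the time, the measured TCP pose, the force and the opening at its end, in the units of the state.
- arm.observe(): the state, without advancing time (a new reading comes with each control period).
- arm.get_image(name): name is "side" or "top" or "wrist"; returns the picture (480x640x3 uint8, blue, green, red); there is no depth.
- arm.camera_params(name): a dict with "mtx" (3x3 intrinsics, pixels), "T" (4x4, takes a point from camera to world coordinates); the wrist camera has in their place "T_tool_cam" (4x4, takes a point from camera to tool coordinates, whose origin is the TCP and whose axes are the flange's). Camera axes: x right, y down, z forward; pixel columns grow to the right and rows downward; lengths in m; the calibration is good to about 2 mm. A picture is of the moment at which its call begins: read the wrist's pose just before it. camera_params takes no time and is no camera call.
- arm.sign_off(): hands the job in, once; it reports no verdict.
The state is a dict: "clock": time; "joints": joint angles; "dq": joint speeds; "joint_efforts": joint torques, N m; "position": TCP position; "ee_rot": TCP orientation; "force": force on the tool from outside, world axes, zero at the start; "ft_torque": the same for the moment, N m; "width": opening from 0.0 (shut) to 1.0 (fully open).
Only numpy, scipy, OpenCV 4.12 (cv2) and the standard library are available. Lean on these libraries where they do the work, as an engineer would, in place of code of your own. Each camera call takes 0.05 s, during which the arm holds its last target. There are 200 camera calls.

TASK

Push the worn plastic sleeve out of the bottom of the blue turntable hub, so that it drops into the tray below. Use the wooden push rod of middle thickness: lower its nose into the hub's bore from above, press it down until its collar sits on top of the hub, and leave it standing there.

Things in the scene. Friction and masses are not known exactly. Their poses are not given: they have to be found in the camera images.
- hub: Fixed blue steel hub, round, 80 mm wide, on three thin legs in a square grey catch tray (120 mm wide, walls 20 mm high). A 36 mm bore runs vertically right through it. The origin lies on the bore's axis at table height, z up; the hub's underside is 75 mm and its flat top 120 mm above the origin.
- sleeve: Loose white plastic ring, outer diameter 34, inner 14, height 28 mm, 30 g. It sits in the hub's bore, top 17 mm below the hub's top, on three small steel tabs at the hub's underside, which bend down when it is pushed with about 5 to 15 N. Origin: centre of its underside; z along its axis, up at the start.
- rod: Middle one of three loose wooden rods, 10, 22 and 44 mm thick, else alike. 22 mm thick, 148 mm long, 90 g; 60 mm above its nose end a collar (60 mm wide, 8 mm thick), above that 80 mm of plain rod to grip. Stands nose down, collar resting on its plaster stand (70 mm square, 66 mm tall), nose free in a hole there. Origin: centre of the nose end; z along the rod to its top.
Things that resemble listed ones, but are neither listed nor needed, are in the scene too. Leave any yellow look-alike of the hub alone.

How it is judged:
By the outcome, as a careful person would: the job done as asked, in the order asked, and still so for the second after the job is handed in, with the robot touching nothing.
It also fails if it takes over 42 s, if anything falls off the work surface, if the arm or the gripper's body presses on something with over 40 N, if the wrist force passes 120 N, or if a joint passes its speed limit or range.

## Working session

There is one attempt and no reset: what is moved stays moved. The work goes in short steps, Python scripts to look and compute and a tool call to move; the robot and the scene stay as the last step left them, time stands still between calls to the robot, and variables do not carry over. Pictures are saved under pics/ and viewed, about 8 in all and at most 12, crops included, and the job is handed in when it is done.

Besides the shell and the picture viewer there is one more tool, called after "Request:" as name(argument=value, ...) on one line, values as JSON. jog_arm: Moves the arm, as the interface text tells. Its arguments: {"type":"object","properties":{"moves":{"type":"array","items":{"type":"object","properties":{"twist":{"type":"array","items":{"type":"number"}},"xyz":{"type":"array","items":{"type":"number"}},"grip":{"type":"number"}}}},"force":{"type":"number"}},"required":["moves"]}

```bash
mkdir -p pics
python3 - <<'E'
from cell import arm
import cv2, numpy as np
s=arm.observe();print(s, arm.tips_ahead)
for n in ("top","side"):
    cv2.imwrite(f"pics/{n}0.png",arm.get_image(n)); p=arm.camera_params(n);print(n,p)
print(arm.camera_params("wrist"))
E
```

```text
{'clock': 0.0, 'joints': array([-1.31758926,  0.43521311,  0.02498587,  1.57410303, -0.01158658,
        1.13398634, -0.07512625]), 'dq': array([ 1.10783072e-03, -5.72777888e-05, -2.00105380e-04, -1.83843608e-03,
       -1.82353091e-03, -2.26854024e-03, -1.13429407e-03]), 'joint_efforts': array([-2.48930399e-05, -6.67849016e+01,  9.85019803e-01, -3.14475310e+01,
       -6.05491502e-02,  4.26106586e-02,  1.59683386e-04]), 'position': array([0.21760842, 0.58536743, 0.23694894]), 'ee_rot': array([-5.56093669e-01, -3.09186247e+00,  2.45124090e-03]), 'force': array([ 0.55630384, -0.65230518, -0.51218177]), 'ft_torque': array([ 0.00881597, -0.02538058, -0.01257249]), 'width': 1.000930125526565} 0.011
top {'mtx': array([[598.3141375 ,   0.        , 321.57352298],
       [  0.        , 598.3141375 , 235.98748593],
       [  0.        ,   0.        ,   1.        ]]), 'T': array([[ 0.00393017, -0.99916994,  0.04054616,  0.35205973],
       [-0.99998394, -0.00376136,  0.00423892,  0.1890274 ],
       [-0.0040829 , -0.04056217, -0.99916867,  1.55631389],
       [ 0.        ,  0.        ,  0.    
[... 259 characters left out ...]
    [-0.14433399, -0.61585138,  0.77452874, -0.68885235],
       [-0.01428652, -0.78134613, -0.62393439,  0.7758359 ],
       [ 0.        ,  0.        ,  0.        ,  1.        ]])}
{'mtx': array([[358.44673849,   0.        , 319.27335809],
       [  0.        , 358.44673849, 241.11273777],
       [  0.        ,   0.        ,   1.        ]]), 'T_tool_cam': array([[-7.09918592e-04, -9.60147989e-01, -2.79491207e-01,
         7.59353682e-02],
       [ 9.99999511e-01, -8.74225735e-04,  4.63226871e-04,
         6.56370921e-04],
       [-6.89104754e-04, -2.79490741e-01,  9.60148140e-01,
        -1.47219530e-01],
       [ 0.00000000e+00,  0.00000000e+00,  0.00000000e+00,
         1.00000000e+00]])}
```

View pics/top0.png

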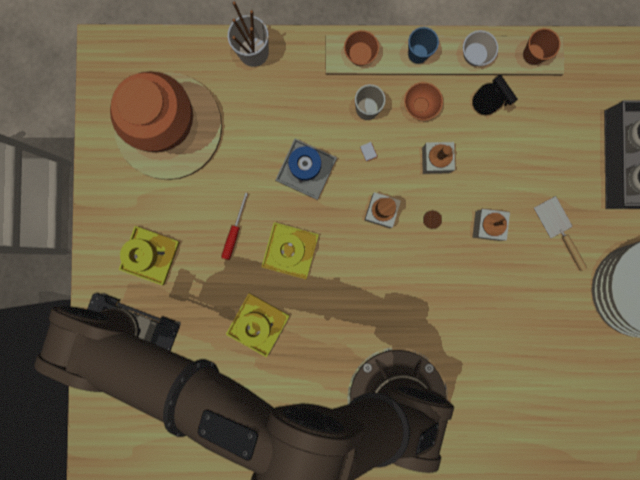

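View pics/side0.png

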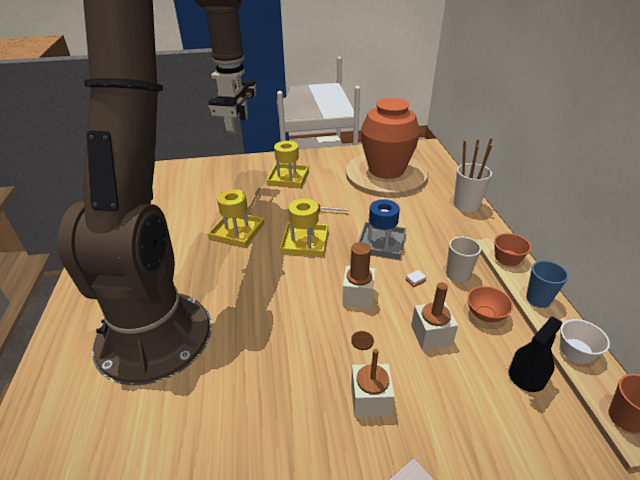

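The scene has three rod candidates. The thick one is at top (384,208) / side (360,265), one is at top (440,156) / side (438,305), and the thinnest-looking is at top (495,224) / side (374,370). The (440,156) rod looks like the middle one. The blue hub is at top (305,163) / side (384,213). I'll confirm both in enlarged crops.

Run:
```python
import cv2, numpy as np
t=cv2.imread("pics/top0.png");s=cv2.imread("pics/side0.png")
a=cv2.resize(t[130:250,270:520],(800,384),interpolation=cv2.INTER_CUBIC) #3.2x
cv2.imwrite("pics/c1.png",a)
b=cv2.resize(s[190:420,335:465],None,fx=2.6,fy=2.6,interpolation=cv2.INTER_CUBIC)
cv2.imwrite("pics/c2.png",b)
```

```text
(no output)
```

View pics/c1.png

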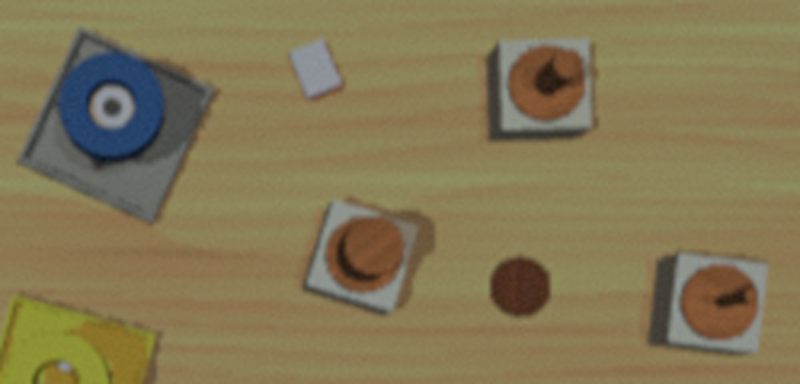

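View pics/c2.png

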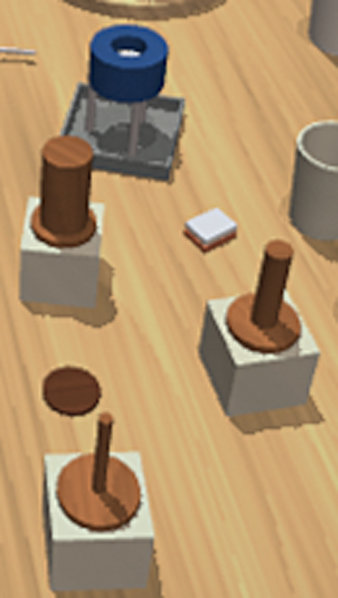

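The crops confirm it. The rod at top (441,156) is clearly thicker than the thin one at (495,224) and thinner than the stout one at (384,208), so it is the middle rod. The blue hub on the grey tray, at (305,163), holds the white sleeve. Next I measure both in each camera.

```bash
cat > h.py <<'E'
from cell import arm
import numpy as np, cv2
from scipy.spatial.transform import Rotation as R
def onplane(K,T,px,z):
    d=T[:3,:3]@np.linalg.solve(K,[px[0],px[1],1]); o=T[:3,3]
    return o+d*(z-o[2])/d[2]
def fixed(n,px,z):
    p=arm.camera_params(n); return onplane(p["mtx"],p["T"],px,z)
def wristT(s):
    T=np.eye(4);T[:3,:3]=R.from_rotvec(s["ee_rot"]).as_matrix();T[:3,3]=s["position"]
    return T@arm.camera_params("wrist")["T_tool_cam"]
def goto(p,yaw=None):  # shift (tool units) and twist to reach p, tool down with tool-x at world yaw
    s=arm.observe();Rm=R.from_rotvec(s["ee_rot"]).as_matrix()
    print("pos",s["position"].round(4),"F",s["force"].round(1),"w",round(s["width"],3),"t",round(s["clock"],2),"q",s["joints"].round(2))
    print("toolx",Rm[:,0].round(3),"tooly",Rm[:,1].round(3),"toolz",Rm[:,2].round(4))
    print("xyz",(Rm.T@(np.array(p)-s["position"])/.06).round(3))
    c=Rm[:,0] if yaw is None else np.array([np.cos(yaw),np.sin(yaw),0]); c=c-[0,0,c[2]];c/=np.linalg.norm(c);z=np.array([0,0,-1.])
    G=np.c_[c,np.cross(z,c),z]
    print("twist",(np.degrees(R.from_matrix(Rm.T@G).as_rotvec())/10).round(3))
E
python3 - <<'E'
from h import *
c1=lambda x,y:(270+x/3.2,130+y/3.2); c2=lambda x,y:(335+x/2.6,190+y/2.6)
for n,a,b,z in(("rodtop",(568,68),(279,248),.154),("collar",(547,82),(264,322),.074),("hub",(112,106),(128,46),.12)):
    print(n,fixed("top",c1(*a),z).round(4),fixed("side",c2(*b),z).round(4))
goto([.6,-.1,.35])
E
```

```text
rodtop [ 0.61   -0.1011  0.154 ] [ 0.6147 -0.0989  0.154 ]
collar [ 0.6137 -0.1012  0.074 ] [ 0.614  -0.1028  0.074 ]
hub [0.5863 0.2358 0.12  ] [0.5872 0.2361 0.12  ]
pos [0.2176 0.5854 0.237 ] F [ 0.9 -0.5  0.4] w 1.0 t 0.1 q [-1.32  0.44  0.02  1.57 -0.01  1.13 -0.08]
toolx [-0.937  0.348 -0.   ] tooly [ 0.348  0.937 -0.001] toolz [-4.0e-04 -1.3e-03 -1.0e+00]
xyz [-9.954 -8.49  -1.87 ]
twist [-0.008  0.001 -0.   ]
```

Request:
jog_arm(moves=[{"xyz": [-1,-0.8,-0.7],"twist": [0,0,0],"grip": -1},{"xyz": [-9.9,-8.5,-1.9],"twist": [0,0,0],"grip": -1},{"xyz": [-9.9,-8.5,-1.9],"twist": [0,0,0],"grip": -1},{"xyz": [-9.9,-8.5,-1.9],"twist": [0,0,0],"grip": -1},{"xyz": [-9.9,-8.5,-1.9],"twist": [0,0,0],"grip": -1}])

```text
clock: 0.72
position: [0.3662, 0.3191, 0.2965]
ee_rot: [-0.556, -3.092, 0.0]
force: [0.4, 0.0, -0.0]
width: 0.994
```

```bash
python3 -c "
from h import *
goto([.6,-.1,.33])"
```

```text
pos [0.3662 0.3191 0.2965] F [ 0.4  0.  -0. ] w 0.994 t 0.72 q [-0.94  0.16  0.14  1.82 -0.02  1.17  0.41]
toolx [-0.937  0.348  0.   ] tooly [ 0.348  0.937 -0.   ] toolz [-1.e-04 -1.e-04 -1.e+00]
xyz [-6.086 -5.19  -0.559]
twist [-0. -0.  0.]
```

Request:
jog_arm(moves=[{"xyz": [-6.1,-5.2,-0.6],"twist": [0,0,0],"grip": -1},{"xyz": [-6.1,-5.2,-0.6],"twist": [0,0,0],"grip": -1},{"xyz": [-6.1,-5.2,-0.6],"twist": [0,0,0],"grip": -1},{"xyz": [-6.1,-5.2,-0.6],"twist": [0,0,0],"grip": -1},{"xyz": [-6.1,-5.2,-0.6],"twist": [0,0,0],"grip": -1}])

```text
clock: 1.35
position: [0.518, 0.0473, 0.3198]
ee_rot: [-0.555, -3.092, -0.0]
force: [1.0, 1.6, 0.5]
width: 0.999
```

```bash
python3 -c "
from h import *
goto([.6,-.1,.33])"
```

```text
pos [0.518  0.0473 0.3198] F [1.  1.6 0.5] w 0.999 t 1.35 q [-0.51  0.2   0.39  1.72 -0.08  1.24  1.11]
toolx [-0.937  0.348  0.   ] tooly [0.348 0.937 0.   ] toolz [-1.e-04  2.e-04 -1.e+00]
xyz [-2.136 -1.825 -0.171]
twist [ 0.001 -0.001 -0.   ]
```

Request:
jog_arm(moves=[{"xyz": [-2.1,-1.8,-0.2],"twist": [0,0,0],"grip": -1},{"xyz": [-2.1,-1.8,-0.2],"twist": [0,0,0],"grip": -1},{"xyz": [-2.1,-1.8,-0.2],"twist": [0,0,0],"grip": -1},{"xyz": [-2.1,-1.8,-0.2],"twist": [0,0,0],"grip": -1},{"xyz": [-2.1,-1.8,-0.2],"twist": [0,0,0],"grip": -1}])

```text
clock: 1.98
position: [0.5976, -0.0952, 0.3311]
ee_rot: [-0.555, -3.091, -0.001]
force: [-0.2, 1.0, -0.3]
width: 1.002
```

Run:
```python
from h import *
goto([.612,-.101,.33])
s=arm.observe(); im=arm.get_image("wrist"); cv2.imwrite("pics/w1.png",im)
np.save("w1.npy",wristT(s))
T=np.linalg.inv(wristT(s));K=arm.camera_params("wrist")["mtx"]
for p in([.612,-.101,.154],[.612,-.101,.074]):
    q=K@(T[:3,:3]@p+T[:3,3]);print(q[:2]/q[2])
```

```text
pos [ 0.5976 -0.0952  0.3311] F [-0.2  1.  -0.3] w 1.002 t 1.98 q [-0.26  0.36  0.47  1.5  -0.16  1.32  1.44]
toolx [-0.937  0.348  0.001] tooly [0.348 0.937 0.   ] toolz [-1.2e-03  7.0e-04 -1.0e+00]
xyz [-0.258 -0.006  0.018]
twist [ 0.002 -0.008 -0.   ]
[317.94537733 238.32104715]
[318.1260209  219.56167854]
```

View pics/w1.png

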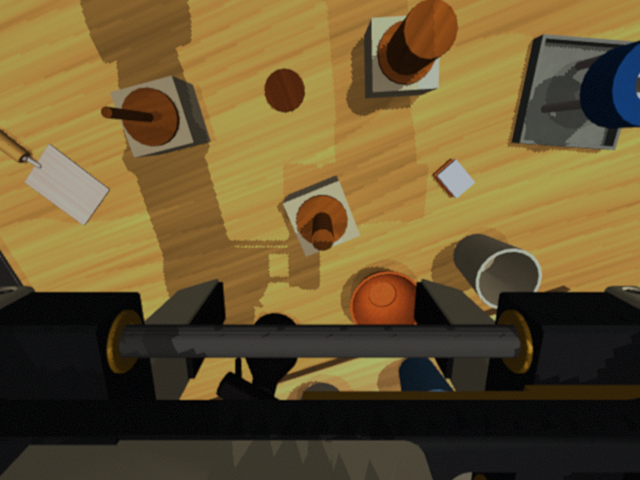

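The wrist view shows the middle rod's top at (322,240) and its collar centre at (321,219). The predictions were (318,238) and (318,220), so they agree within about 3 mm.

Run:
```python
from h import *
T=np.load("w1.npy");K=arm.camera_params("wrist")["mtx"]
print(onplane(K,T,(322,240),.154).round(4),onplane(K,T,(321,219),.074).round(4))
goto([.6125,-.099,.155]); goto([.6125,-.099,.106])
```

```text
[ 0.6149 -0.098   0.154 ] [ 0.6125 -0.0977  0.074 ]
pos [ 0.5976 -0.0946  0.3313] F [0.4 0.6 0.4] w 0.995 t 2.02 q [-0.26  0.36  0.47  1.51 -0.16  1.32  1.44]
toolx [-0.938  0.347  0.001] tooly [0.347 0.938 0.001] toolz [-9.e-04  9.e-04 -1.e+00]
xyz [-0.262  0.016  2.937]
twist [ 0.003 -0.007 -0.   ]
pos [ 0.5976 -0.0946  0.3313] F [0.4 0.6 0.4] w 0.995 t 2.02 q [-0.26  0.36  0.47  1.51 -0.16  1.32  1.44]
toolx [-0.938  0.347  0.001] tooly [0.347 0.938 0.001] toolz [-9.e-04  9.e-04 -1.e+00]
xyz [-0.263  0.015  3.754]
twist [ 0.003 -0.007 -0.   ]
```

Request:
jog_arm(moves=[{"xyz": [-0.26,0.01,0.8],"twist": [0,0,0],"grip": -1},{"xyz": [-0.26,0.01,1.7],"twist": [0,0,0],"grip": -1},{"xyz": [-0.26,0.01,2.5],"twist": [0,0,0],"grip": -1},{"xyz": [-0.26,0.01,3.1],"twist": [0,0,0],"grip": -1},{"xyz": [-0.26,0.01,3.4],"twist": [0,0,0],"grip": -1}])

```text
clock: 2.65
position: [0.6117, -0.0989, 0.126]
ee_rot: [-0.552, -3.09, -0.001]
force: [0.2, 0.3, -0.5]
width: 0.999
```

Run:
```python
from h import *
goto([.613,-.0995,.110])
```

```text
pos [ 0.6117 -0.0989  0.126 ] F [ 0.2  0.3 -0.5] w 0.999 t 2.65 q [-0.2   0.56  0.4   1.73 -0.27  0.91  1.53]
toolx [-0.938  0.346  0.003] tooly [0.346 0.938 0.   ] toolz [-0.0026  0.0011 -1.    ]
xyz [-0.025 -0.002  0.266]
twist [ 0.001 -0.016 -0.   ]
```

Next I descend the last 16 mm, then close.

Request:
jog_arm(force=30, moves=[{"xyz": [-0.02,0,0.27],"twist": [0,0,0],"grip": -1},{"xyz": [-0.02,0,0.27],"twist": [0,0,0],"grip": -1},{"xyz": [-0.02,0,0.27],"twist": [0,0,0],"grip": 0.2},{"xyz": [-0.02,0,0.27],"twist": [0,0,0],"grip": 1},{"xyz": [-0.02,0,0.27],"twist": [0,0,0],"grip": 1}])

```text
clock: 3.28
position: [0.6143, -0.1014, 0.1121]
ee_rot: [0.556, 3.091, 0.0]
force: [0.3, -0.3, -0.0]
width: 0.72
```

Request:
jog_arm(moves=[{"xyz": [0,0,0],"twist": [0,0,0],"grip": 1},{"xyz": [0,0,0],"twist": [0,0,0],"grip": 1},{"xyz": [0,0,0],"twist": [0,0,0],"grip": 1},{"xyz": [0,0,0],"twist": [0,0,0],"grip": 1}])

```text
clock: 3.78
position: [0.6139, -0.1013, 0.1115]
ee_rot: [-0.556, -3.092, -0.0]
force: [1.0, 1.5, 1.7]
width: 0.29
```

Run:
```python
from h import *
goto([.5868,.236,.26])
```

```text
pos [ 0.6139 -0.1013  0.1115] F [1.  1.5 1.7] w 0.29 t 3.77 q [-0.19  0.57  0.4   1.74 -0.28  0.88  1.54]
toolx [-0.937  0.348  0.   ] tooly [0.348 0.937 0.   ] toolz [-0.e+00  1.e-04 -1.e+00]
xyz [ 2.383  5.112 -2.475]
twist [ 0. -0. -0.]
```

Request:
jog_arm(moves=[{"xyz": [0,0,0],"twist": [0,0,0],"grip": 1},{"xyz": [0,0,0],"twist": [0,0,0],"grip": 1},{"xyz": [0,0,-0.3],"twist": [0,0,0],"grip": 1},{"xyz": [0,0,-0.8],"twist": [0,0,0],"grip": 1},{"xyz": [0,0,-1.4],"twist": [0,0,0],"grip": 1}])

```text
clock: 4.4
position: [0.6134, -0.1016, 0.197]
ee_rot: [-0.556, -3.091, 0.001]
force: [1.2, -0.4, -0.7]
width: 0.233
```

Request:
jog_arm(moves=[{"xyz": [0,0,-0.5],"twist": [0,0,0],"grip": 1},{"xyz": [0,0,-1.0],"twist": [0,0,0],"grip": 1},{"xyz": [0,0,-1.3],"twist": [0,0,0],"grip": 1},{"xyz": [0,0,-1.3],"twist": [0,0,0],"grip": 1}])

```text
clock: 4.9
position: [0.6144, -0.1023, 0.2759]
ee_rot: [0.557, 3.088, -0.0]
force: [0.2, -0.1, -1.5]
width: 0.234
```

Run:
```python
from h import *
goto([.5868,.236,.265])
```

```text
pos [ 0.6144 -0.1023  0.2759] F [ 0.2 -0.1 -1.5] w 0.234 t 4.9 q [-0.23  0.42  0.46  1.55 -0.19  1.21  1.47]
toolx [-0.937  0.349 -0.003] tooly [0.349 0.937 0.001] toolz [ 3.4e-03 -7.0e-04 -1.0e+00]
xyz [2.4   5.122 0.176]
twist [0.003 0.019 0.   ]
```

Jaw width is 21.5 mm, so the 22 mm rod is held. Next I carry it over to the hub.

Request:
jog_arm(moves=[{"xyz": [0.3,0.6,0],"twist": [0,0,0],"grip": 1},{"xyz": [0.7,1.5,0],"twist": [0,0,0],"grip": 1},{"xyz": [1.1,2.3,0],"twist": [0,0,0],"grip": 1},{"xyz": [1.5,3.2,0],"twist": [0,0,0],"grip": 1},{"xyz": [1.8,4.0,0],"twist": [0,0,0],"grip": 1}])

```text
clock: 5.52
position: [0.5952, 0.1632, 0.2729]
ee_rot: [-0.555, -3.091, 0.001]
force: [0.4, -0.4, -1.4]
width: 0.239
```

Run:
```python
from h import *
goto([.5868,.236,.265])
```

```text
pos [0.5952 0.1632 0.2729] F [ 0.4 -0.4 -1.4] w 0.239 t 5.53 q [-0.63  0.41  0.4   1.57 -0.16  1.2   1.02]
toolx [-0.938  0.348  0.001] tooly [ 0.348  0.938 -0.001] toolz [-1.3e-03 -3.0e-04 -1.0e+00]
xyz [0.554 1.089 0.131]
twist [-0.004 -0.006  0.   ]
```

Request:
jog_arm(moves=[{"xyz": [0.3,0.6,0],"twist": [0,0,0],"grip": 1},{"xyz": [0.5,1.0,0.1],"twist": [0,0,0],"grip": 1},{"xyz": [0.55,1.09,0.13],"twist": [0,0,0],"grip": 1},{"xyz": [0.55,1.09,0.13],"twist": [0,0,0],"grip": 1},{"xyz": [0.55,1.09,0.13],"twist": [0,0,0],"grip": 1}])

```text
clock: 6.15
position: [0.5887, 0.2319, 0.2659]
ee_rot: [0.56, 3.091, -0.001]
force: [0.3, -0.0, -1.3]
width: 0.235
```

Run:
```python
from h import *
goto([.5868,.236,.265])
s=arm.observe();w=arm.get_image("wrist");np.save("w2.npy",wristT(s));a=arm.get_image("side")
cv2.imwrite("pics/w2_full.png",w)
T=np.linalg.inv(wristT(s));K=arm.camera_params("wrist")["mtx"]
for p in([.5868,.236,.12],[s["position"][0],s["position"][1],s["position"][2]-.1055]):
    q=K@(T[:3,:3]@p+T[:3,3]);print("wrist",q[:2]/q[2])
p=arm.camera_params("side");T=np.linalg.inv(p["T"])
for z in (.12,s["position"][2]-.1055):
    q=p["mtx"]@(T[:3,:3]@[s["position"][0],s["position"][1],z]+T[:3,3]);print("side",q[:2]/q[2])
b=cv2.resize(a[110:260,324:444],(480,600),interpolation=cv2.INTER_CUBIC)
c=cv2.resize(w[100:400,220:420],(320,480),interpolation=cv2.INTER_CUBIC)
o=np.zeros((600,800,3),np.uint8);o[:,:480]=b;o[:480,480:]=c
cv2.imwrite("pics/c3.png",o)
```

```text
pos [0.5887 0.2319 0.2659] F [ 0.3 -0.  -1.3] w 0.235 t 6.15 q [-0.72  0.44  0.38  1.54 -0.17  1.2   0.91]
toolx [-0.936  0.351 -0.001] tooly [ 0.351  0.936 -0.001] toolz [ 4.e-04 -8.e-04 -1.e+00]
xyz [0.053 0.053 0.015]
twist [-0.004  0.004 -0.   ]
wrist [322.19826083 226.66770027]
wrist [318.30883228 244.12443087]
side [385.1873773  208.53013668]
side [386.44647529 195.55465921]
```

View pics/c3.png

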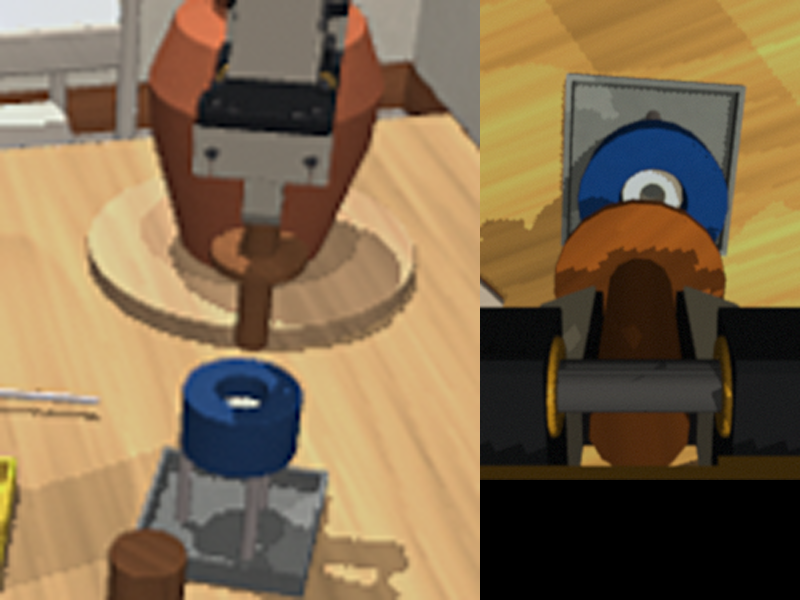

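In the side view the nose is at about (387,195.5), matching the tool axis (386.4,195.6). The hub centre in the wrist view, about (328,220), sits roughly 5 px to the side of the estimate. I'll fit the hub numerically before descending.

Run:
```python
from h import *
w=cv2.imread("pics/w2_full.png");T=np.load("w2.npy");K=arm.camera_params("wrist")["mtx"]
def white(im,box,thr):
    x0,y0,x1,y1=box;h=cv2.cvtColor(im[y0:y1,x0:x1],cv2.COLOR_BGR2HSV)
    m=((h[...,2]>thr)&(h[...,1]<60)).astype(np.uint8)
    return m
def blue(im,box):
    x0,y0,x1,y1=box;h=cv2.cvtColor(im[y0:y1,x0:x1],cv2.COLOR_BGR2HSV)
    return ((h[...,0]>100)&(h[...,0]<125)&(h[...,1]>130)).astype(np.uint8)
from scipy.optimize import least_squares
def fit(im,box,K,T,name,val):
    m=blue(im,box); x0,y0=box[:2]
    c=max(cv2.findContours(m,cv2.RETR_EXTERNAL,cv2.CHAIN_APPROX_NONE)[0],key=cv2.contourArea)[:,0,:]+[x0,y0]
    P=np.array([onplane(K,T,p,.12)[:2] for p in c])
    d=P-np.array([.587,.236]); 
    # keep upper-rim points: on the side away from the camera
    v=T[:2,3]-np.array([.587,.236]); keep=val(P,c,v,d)
    P=P[keep]
    r=least_squares(lambda q:np.hypot(P[:,0]-q[0],P[:,1]-q[1])-.04,[.587,.236],loss="soft_l1",f_scale=.001)
    e=np.abs(r.fun).mean();print(name,r.x.round(4),len(P),"mean err",e.round(4),"x range px",c.min(0),c.max(0))
far=lambda P,c,v,d:(d@v)<0.1*np.linalg.norm(v)*.04
fit(w,(220,100,420,260),K,T,"wrist",lambda P,c,v,d:c[:,1]<215)
for n,box in(("top",(270,130,345,205)),("side",(350,180,425,250))):
    p=arm.camera_params(n); fit(cv2.imread(f"pics/{n}0.png"),box,p["mtx"],p["T"],n,far)
```

```text
wrist [0.5882 0.2399] 152 mean err 0.0064 x range px [281 175] [374 249]
top [0.5851 0.2365] 49 mean err 0.0012 x range px [289 147] [320 179]
side [0.5865 0.2325] 34 mean err 0.0015 x range px [370 200] [398 228]
```

The wrist camera read 3 mm too far in +y at the rod, so its 0.240 corrects to about 0.237. The consensus hub position is (0.587, 0.236), and the bore leaves 7 mm of clearance. I'll correct and lower to just above the hub.

Request:
jog_arm(moves=[{"xyz": [0.05,0.05,0.1],"twist": [0,0,0],"grip": 1},{"xyz": [0.05,0.05,0.3],"twist": [0,0,0],"grip": 1},{"xyz": [0.05,0.05,0.55],"twist": [0,0,0],"grip": 1},{"xyz": [0.05,0.05,0.55],"twist": [0,0,0],"grip": 1},{"xyz": [0.05,0.05,0.55],"twist": [0,0,0],"grip": 1}])

```text
clock: 6.88
position: [0.5865, 0.2378, 0.2326]
ee_rot: [-0.556, -3.092, 0.0]
force: [0.8, -0.3, -0.4]
width: 0.235
```

Run:
```python
from h import *
goto([.5868,.2362,.2105])
```

```text
pos [0.5865 0.2378 0.2326] F [ 0.8 -0.3 -0.4] w 0.235 t 6.88 q [-0.72  0.46  0.37  1.58 -0.18  1.13  0.91]
toolx [-0.937  0.349  0.   ] tooly [ 0.349  0.937 -0.   ] toolz [-1.e-04 -2.e-04 -1.e+00]
xyz [-0.015 -0.023  0.369]
twist [-0.001 -0.     0.   ]
```

Request:
jog_arm(moves=[{"xyz": [0,-0.02,0.1],"twist": [0,0,0],"grip": 1},{"xyz": [0,-0.02,0.2],"twist": [0,0,0],"grip": 1},{"xyz": [0,-0.02,0.3],"twist": [0,0,0],"grip": 1},{"xyz": [0,-0.02,0.35],"twist": [0,0,0],"grip": 1},{"xyz": [0,-0.02,0.35],"twist": [0,0,0],"grip": 1}])

```text
clock: 7.5
position: [0.5859, 0.2367, 0.2114]
ee_rot: [-0.556, -3.092, 0.0]
force: [0.1, 0.3, -0.5]
width: 0.232
```

Run:
```python
from h import *
goto([.5868,.2362,.1655])
s=arm.observe();w=arm.get_image("wrist");a=arm.get_image("side")
b=cv2.resize(a[130:260,324:444],(480,520),interpolation=cv2.INTER_CUBIC)
c=cv2.resize(w[100:400,220:420],(320,480),interpolation=cv2.INTER_CUBIC)
o=np.zeros((520,800,3),np.uint8);o[:,:480]=b;o[:480,480:]=c
cv2.imwrite("pics/c4.png",o)
```

```text
pos [0.5859 0.2367 0.2114] F [ 0.1  0.3 -0.5] w 0.232 t 7.5 q [-0.71  0.48  0.36  1.61 -0.19  1.09  0.91]
toolx [-0.937  0.348  0.   ] tooly [ 0.348  0.937 -0.   ] toolz [-4.e-04 -2.e-04 -1.e+00]
xyz [-0.018 -0.003  0.765]
twist [-0.002 -0.002  0.   ]
```

View pics/c4.png

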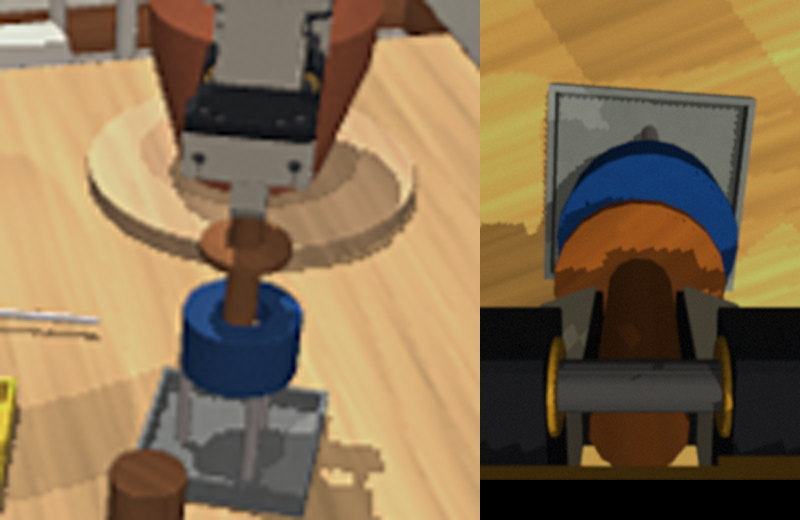

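The nose is inside the bore in the side crop, around (240,318), and the hub centre reads 1–2 mm further in +x/+y. I'll nudge it and press down in steps while watching the force.

Request:
jog_arm(moves=[{"xyz": [-0.02,0.02,0.05],"twist": [0,0,0],"grip": 1},{"xyz": [-0.02,0.02,0.15],"twist": [0,0,0],"grip": 1},{"xyz": [-0.02,0.02,0.25],"twist": [0,0,0],"grip": 1},{"xyz": [-0.02,0.02,0.35],"twist": [0,0,0],"grip": 1},{"xyz": [-0.02,0.02,0.45],"twist": [0,0,0],"grip": 1}])

```text
clock: 8.22
position: [0.5878, 0.2377, 0.1843]
ee_rot: [0.556, 3.092, 0.0]
force: [1.1, 0.5, 0.1]
width: 0.231
```

Run:
```python
from h import *
goto([.5868,.2362,.1655])
```

```text
pos [0.5878 0.2377 0.1843] F [1.1 0.5 0.1] w 0.231 t 8.22 q [-0.71  0.51  0.36  1.64 -0.2   1.03  0.92]
toolx [-0.937  0.348 -0.   ] tooly [0.348 0.937 0.   ] toolz [ 5.e-04  2.e-04 -1.e+00]
xyz [ 0.007 -0.028  0.314]
twist [0.002 0.002 0.   ]
```

Request:
jog_arm(moves=[{"xyz": [0,0,0.1],"twist": [0,0,0],"grip": 1},{"xyz": [0,0,0.2],"twist": [0,0,0],"grip": 1},{"xyz": [0,0,0.27],"twist": [0,0,0],"grip": 1},{"xyz": [0,0,0.31],"twist": [0,0,0],"grip": 1},{"xyz": [0,0,0.31],"twist": [0,0,0],"grip": 1}])

```text
clock: 8.85
position: [0.5873, 0.2374, 0.1659]
ee_rot: [-0.556, -3.092, 0.0]
force: [0.9, 0.2, -0.2]
width: 0.236
```

Run:
```python
from h import *
goto([.5868,.2362,.1655])
s=arm.observe();w=arm.get_image("wrist");a=arm.get_image("side")
b=cv2.resize(a[130:260,324:444],(480,520),interpolation=cv2.INTER_CUBIC)
c=cv2.resize(w[100:400,220:420],(320,480),interpolation=cv2.INTER_CUBIC)
o=np.zeros((520,800,3),np.uint8);o[:,:480]=b;o[:480,480:]=c
cv2.imwrite("pics/c5.png",o)
```

```text
pos [0.5873 0.2374 0.1659] F [ 0.9  0.2 -0.2] w 0.236 t 8.85 q [-0.7   0.52  0.35  1.66 -0.21  1.    0.93]
toolx [-0.937  0.348  0.   ] tooly [ 0.348  0.937 -0.   ] toolz [-5.e-04 -2.e-04 -1.e+00]
xyz [ 0.001 -0.022  0.006]
twist [-0.002 -0.002  0.   ]
```

View pics/c5.png

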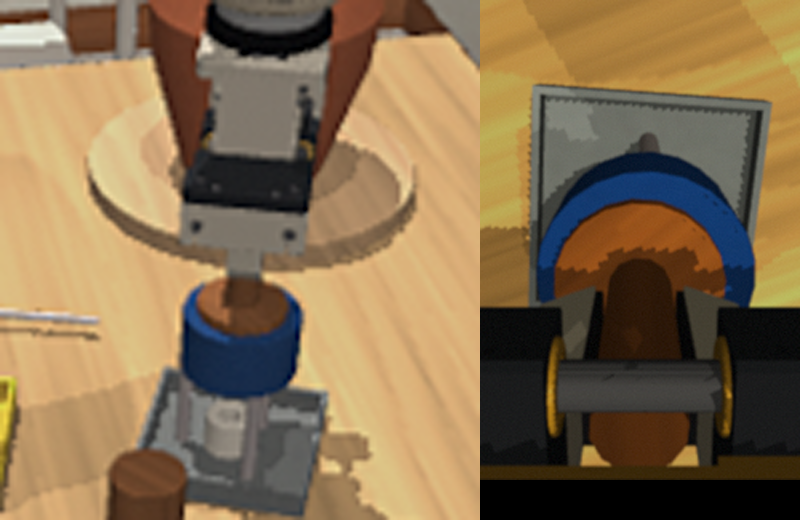

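The white sleeve stands in the tray at crop (224,430), and the collar looks about on the hub. There is no contact force yet, so I press a little further.

Request:
jog_arm(moves=[{"xyz": [0,0,0.02],"twist": [0,0,0],"grip": 1},{"xyz": [0,0,0.04],"twist": [0,0,0],"grip": 1},{"xyz": [0,0,0.04],"twist": [0,0,0],"grip": 1}])

```text
clock: 9.32
position: [0.5878, 0.2376, 0.1653]
ee_rot: [0.556, 3.091, 0.002]
force: [-4.3, -0.4, 11.7]
width: 0.233
```

Contact shows 11.7 N at z = 0.165, the expected seating height. I release and retreat straight up.

Request:
jog_arm(moves=[{"xyz": [0,0,-0.02],"twist": [0,0,0],"grip": 0.4},{"xyz": [0,0,-0.02],"twist": [0,0,0],"grip": 0},{"xyz": [0,0,-0.02],"twist": [0,0,0],"grip": -0.5},{"xyz": [0,0,-0.02],"twist": [0,0,0],"grip": -1},{"xyz": [0,0,-0.02],"twist": [0,0,0],"grip": -1}])

```text
clock: 9.95
position: [0.5875, 0.2375, 0.1648]
ee_rot: [-0.556, -3.092, 0.0]
force: [-0.9, 0.2, -1.0]
width: 0.686
```

Request:
jog_arm(moves=[{"xyz": [0,0,0],"twist": [0,0,0],"grip": -1},{"xyz": [0,0,-0.3],"twist": [0,0,0],"grip": -1},{"xyz": [0,0,-0.9],"twist": [0,0,0],"grip": -1},{"xyz": [0,0,-1.7],"twist": [0,0,0],"grip": -1},{"xyz": [0,0,-2.5],"twist": [0,0,0],"grip": -1}])

```text
clock: 10.58
position: [0.5875, 0.2373, 0.3178]
ee_rot: [0.556, 3.091, 0.001]
force: [1.3, 0.2, 0.1]
width: 0.996
```

Request:
jog_arm(moves=[{"xyz": [0.5,-0.5,-0.3],"twist": [0,0,0],"grip": -1},{"xyz": [1.2,-1,-0.3],"twist": [0,0,0],"grip": -1},{"xyz": [1.5,-1.5,-0.3],"twist": [0,0,0],"grip": -1},{"xyz": [1.5,-1.5,-0.3],"twist": [0,0,0],"grip": -1}])

```text
clock: 11.08
position: [0.4706, 0.1829, 0.3349]
ee_rot: [0.558, 3.091, 0.003]
force: [0.5, 0.2, -0.3]
width: 0.995
```

Run:
```python
from h import *
a=arm.get_image("side");t=arm.get_image("top")
o=np.zeros((520,800,3),np.uint8);o[:,:480]=cv2.resize(a[130:260,324:444],(480,520),interpolation=cv2.INTER_CUBIC)
o[:320,480:]=cv2.resize(t[120:200,265:345],(320,320),interpolation=cv2.INTER_CUBIC)
cv2.imwrite("pics/c6.png",o);goto([0.5,.2,.3])
```

```text
pos [0.4722 0.1847 0.3342] F [ 1.1  0.3 -0.1] w 0.997 t 11.18 q [-0.81  0.16  0.39  1.73 -0.07  1.26  0.81]
toolx [-0.937  0.349 -0.001] tooly [0.349 0.937 0.002] toolz [ 0.0017  0.0016 -1.    ]
xyz [-0.344  0.399  0.571]
twist [0.012 0.006 0.   ]
```

View pics/c6.png

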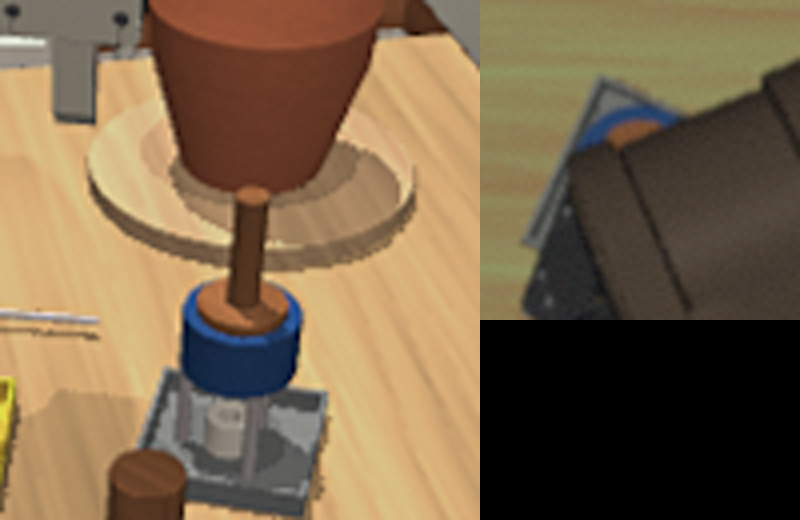

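The rod stands upright with its collar flat on the hub (crop 243,308), the sleeve is in the tray (224,430), and the gripper is clear. I'm handing in.

```bash
python3 -c "
from cell import arm
print(arm.sign_off())"
```

```text
the job is handed in; nothing more can be done
None
```

The worn sleeve is out of the blue hub and in the tray. The 22 mm rod stands in the bore with its collar on the hub. I gripped the rod (jaw width read 21.5 mm) and pressed it down until contact showed about 12 N at the expected seating height. Then I released it, backed off and handed in at about 11 s.

- **Final check:** the side picture shows the rod upright with its collar flat on the hub, the sleeve standing in the tray, and the gripper clear with no force on it. In the top picture the arm hid most of the hub, so it added little.
- **Disagreement:** the wrist camera placed things about 3 mm further in +y than the fixed cameras. I trusted the fixed cameras, then nudged about 1.5 mm toward the bore centre seen in the side and wrist pictures.

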